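Box up the full shakers under the lid that fits

TASK

Some of the white shakers are full and some are empty, which only their weight tells: stand every full one upright in the clear storage tub, and leave the empty ones standing on the worktop for refilling. Then find, by trying, which of the three look-alike blue lids fits the tub, and press it down gently until it sits flush and both end clips have snapped over it. Leave the two lids that do not fit lying flat on the worktop, and do not disturb the timer or the pepper mill.

Things in the scene. Friction and masses are not known exactly. Their poses are not given: they have to be found in the camera images.
- tub_mouth (a point): clear plastic storage tub, fixed where it stands: centre of its open mouth, level with the rim, 80 mm above the worktop. z up, y along the long side, x along the short side. Mouth and straight-walled inside 100 mm (x) by 160 mm (y), walls 4 mm. A lid that fits, pressed straight down (5 to 15 N), pushes the end clips aside until they snap back over its edge
- tub_floor (a point): centre of the tub's inner floor, 4 mm above the worktop, 76 mm below the mouth point. There is room for three shakers standing in one row along the tub's y, about 52 mm apart
- clip_left (a joint): blue spring clip at the tub's +y end: swing in rad, 0 = at rest (hook in, with or without a lid under it), growing as a lid pushes it outward; it springs back by itself. Its hook reaches 4 mm in over a closed lid's edge, its top is 18 mm above the rim, its outer face 100 mm from the tub's centre. It need not be touched
- clip_right (a joint): the like clip at the tub's -y end, with the same values
- lid_1_handle (a point): blue lid, 0.12 kg, one of three alike from above, lying plug down: centre of its grip bar (16 mm thick in x, 70 long in y, 24 high), 29 mm above its underside. Bar stands on a plate 118 x 178 (y) x 5 mm; under it a 12 mm deep plug. One of the three plugs fits the mouth (2 mm play a side): home, this point is 17 mm above the mouth point. The others are too big and stop on the rim about 12 mm higher
- lid_2_handle (a point): blue lid, 0.12 kg, one of three alike from above, lying plug down: centre of its grip bar (16 mm thick in x, 70 long in y, 24 high), 29 mm above its underside. Bar stands on a plate 118 x 178 (y) x 5 mm; under it a 12 mm deep plug. One of the three plugs fits the mouth (2 mm play a side): home, this point is 17 mm above the mouth point. The others are too big and stop on the rim about 12 mm higher
- lid_3_handle (a point): blue lid, 0.12 kg, one of three alike from above, lying plug down: centre of its grip bar (16 mm thick in x, 70 long in y, 24 high), 29 mm above its underside. Bar stands on a plate 118 x 178 (y) x 5 mm; under it a 12 mm deep plug. One of the three plugs fits the mouth (2 mm play a side): home, this point is 17 mm above the mouth point. The others are too big and stop on the rim about 12 mm higher
- shaker_1_mid (a point): opaque white egg-shaped shaker, 48 mm across the waist, 60 mm tall, standing: its centre, 30 mm above its underside; z is its upright axis. Full ones weigh 0.30 kg, empty ones 0.08 kg (both within 10 %) and look the same. May be absent: of those present two or three are full, one or two empty
- shaker_2_mid (a point): opaque white egg-shaped shaker, 48 mm across the waist, 60 mm tall, standing: its centre, 30 mm above its underside; z is its upright axis. Full ones weigh 0.30 kg, empty ones 0.08 kg (both within 10 %) and look the same. May be absent: of those present two or three are full, one or two empty
- shaker_3_mid (a point): opaque white egg-shaped shaker, 48 mm across the waist, 60 mm tall, standing: its centre, 30 mm above its underside; z is its upright axis. Full ones weigh 0.30 kg, empty ones 0.08 kg (both within 10 %) and look the same. May be absent: of those present two or three are full, one or two empty
- shaker_4_mid (a point): opaque white egg-shaped shaker, 48 mm across the waist, 60 mm tall, standing: its centre, 30 mm above its underside; z is its upright axis. Full ones weigh 0.30 kg, empty ones 0.08 kg (both within 10 %) and look the same. May be absent: of those present two or three are full, one or two empty
- shaker_5_mid (a point): opaque white egg-shaped shaker, 48 mm across the waist, 60 mm tall, standing: its centre, 30 mm above its underside; z is its upright axis. Full ones weigh 0.30 kg, empty ones 0.08 kg (both within 10 %) and look the same. May be absent: of those present two or three are full, one or two empty
- egg_timer: green-topped round kitchen timer, 60 mm across and 42 mm tall, bystander behind the lids; origin under its centre
- pepper_mill: wooden pepper mill, 58 mm across and 170 mm tall, bystander to the right of the lids; origin under its centre
Things that resemble listed ones, but are neither listed nor needed, are in the scene too. What is shaped like the part that bears shaker_2_mid but purple or red is not meant.

How it is judged:
On the way, in this order (a step that is already met when the one before it is completed fails the run):
1. every full shaker stands upright in the tub, every empty one on the worktop (told apart by the force they stand with) (angle between each of shaker_1_mid, shaker_2_mid, shaker_3_mid, shaker_4_mid, shaker_5_mid's own z axis and vertical below 0.25 rad and height (world z) of each of shaker_1_mid, shaker_2_mid, shaker_3_mid, shaker_4_mid, shaker_5_mid below 0.038 m and (contact force between shaker_1 and anything else below 1.75 N or (x of shaker_1_mid in the frame of tub_mouth between -0.046 and 0.046 m and y of shaker_1_mid in the frame of tub_mouth between -0.076 and 0.076 m)) and (contact force between shaker_1 and anything else above 1.75 N or x of shaker_1_mid in the frame of tub_mouth below -0.06 m or x of shaker_1_mid in the frame of tub_mouth above 0.06 m or y of shaker_1_mid in the frame of tub_mouth below -0.09 m or y of shaker_1_mid in the frame of tub_mouth above 0.09 m) and (contact force between shaker_2 and anything else below 1.75 N or (x of shaker_2_mid in the frame of tub_mouth between -0.046 and 0.046 m and y of shaker_2_mid in the frame of tub_mouth between -0.076 and 0.076 m)) and (contact force between shaker_2 and anything else above 1.75 N or x of shaker_2_mid in the frame of tub_mouth below -0.06 m or x of shaker_2_mid in the frame of tub_mouth above 0.06 m or y of shaker_2_mid in the frame of tub_mouth below -0.09 m or y of shaker_2_mid in the frame of tub_mouth above 0.09 m) and (contact force between shaker_3 and anything else below 1.75 N or (x of shaker_3_mid in the frame of tub_mouth between -0.046 and 0.046 m and y of shaker_3_mid in the frame of tub_mouth between -0.076 and 0.076 m)) and (contact force between shaker_3 and anything else above 1.75 N or x of shaker_3_mid in the frame of tub_mouth below -0.06 m or x of shaker_3_mid in the frame of tub_mouth above 0.06 m or y of shaker_3_mid in the frame of tub_mouth below -0.09 m or y of shaker_3_mid in the frame of tub_mouth above 0.09 m) and (contact force between shaker_4 and anything else below 1.75 N or (x of shaker_4_mid in the frame of tub_mouth between -0.046 and 0.046 m and y of shaker_4_mid in the frame of tub_mouth between -0.076 and 0.076 m)) and (contact force between shaker_4 and anything else above 1.75 N or x of shaker_4_mid in the frame of tub_mouth below -0.06 m or x of shaker_4_mid in the frame of tub_mouth above 0.06 m or y of shaker_4_mid in the frame of tub_mouth below -0.09 m or y of shaker_4_mid in the frame of tub_mouth above 0.09 m) and (contact force between shaker_5 and anything else below 1.75 N or (x of shaker_5_mid in the frame of tub_mouth between -0.046 and 0.046 m and y of shaker_5_mid in the frame of tub_mouth between -0.076 and 0.076 m)) and (contact force between shaker_5 and anything else above 1.75 N or x of shaker_5_mid in the frame of tub_mouth below -0.06 m or x of shaker_5_mid in the frame of tub_mouth above 0.06 m or y of shaker_5_mid in the frame of tub_mouth below -0.09 m or y of shaker_5_mid in the frame of tub_mouth above 0.09 m)), for 0.3 s.
2. a lid is home on the tub, both clips snapped over it (((z of lid_1_handle in the frame of tub_mouth between 0.014 and 0.0195 m and horizontal distance between lid_1_handle and tub_mouth below 0.005 m and angle between the z axis of lid_1_handle and the z axis of tub_mouth, either way round below 0.025 rad and angle between the y axis of lid_1_handle and the y axis of tub_mouth, either way round below 0.06 rad) or (z of lid_2_handle in the frame of tub_mouth between 0.014 and 0.0195 m and horizontal distance between lid_2_handle and tub_mouth below 0.005 m and angle between the z axis of lid_2_handle and the z axis of tub_mouth, either way round below 0.025 rad and angle between the y axis of lid_2_handle and the y axis of tub_mouth, either way round below 0.06 rad) or (z of lid_3_handle in the frame of tub_mouth between 0.014 and 0.0195 m and horizontal distance between lid_3_handle and tub_mouth below 0.005 m and angle between the z axis of lid_3_handle and the z axis of tub_mouth, either way round below 0.025 rad and angle between the y axis of lid_3_handle and the y axis of tub_mouth, either way round below 0.06 rad)) and value of joint each of clip_left, clip_right below 0.03 rad), for 0.3 s.
At the end, for the whole second after the job is handed in: Full shakers upright (0.25 rad) on the tub's floor; empty ones upright on the worktop; the fitting lid flush on the rim (2.5 mm high or low, 5 mm aside, 0.025 rad) with both clips at rest (under 0.03 rad); the other two lids flat on the worktop (bar centre 24 to 34 mm high, tilt under 0.06 rad) (all of step 1 and all of step 2 and ((z of lid_1_handle in the frame of tub_mouth between 0.014 and 0.0195 m and horizontal distance between lid_1_handle and tub_mouth below 0.005 m and angle between the z axis of lid_1_handle and the z axis of tub_mouth, either way round below 0.025 rad and angle between the y axis of lid_1_handle and the y axis of tub_mouth, either way round below 0.06 rad) or (height (world z) of lid_1_handle between 0.024 and 0.034 m and angle between lid_1_handle's own z axis and vertical below 0.06 rad)) and ((z of lid_2_handle in the frame of tub_mouth between 0.014 and 0.0195 m and horizontal distance between lid_2_handle and tub_mouth below 0.005 m and angle between the z axis of lid_2_handle and the z axis of tub_mouth, either way round below 0.025 rad and angle between the y axis of lid_2_handle and the y axis of tub_mouth, either way round below 0.06 rad) or (height (world z) of lid_2_handle between 0.024 and 0.034 m and angle between lid_2_handle's own z axis and vertical below 0.06 rad)) and ((z of lid_3_handle in the frame of tub_mouth between 0.014 and 0.0195 m and horizontal distance between lid_3_handle and tub_mouth below 0.005 m and angle between the z axis of lid_3_handle and the z axis of tub_mouth, either way round below 0.025 rad and angle between the y axis of lid_3_handle and the y axis of tub_mouth, either way round below 0.06 rad) or (height (world z) of lid_3_handle between 0.024 and 0.034 m and angle between lid_3_handle's own z axis and vertical below 0.06 rad))); the robot touches nothing.
It fails at once if the timer or the pepper mill is moved by more than 30 mm (distance of any of egg_timer, pepper_mill from where it was at the start of the episode above 0.03 m).
Of shaker_1, shaker_2, shaker_3, shaker_4, shaker_5 only 4 to 5 are there at a start; the rules pass over those that are not, and their reading is None.
At some moment in a run one of lid_1, lid_2, lid_3 may be knocked a few centimetres aside while the robot is not near it.
It also fails if it takes over 210 s, if anything falls off the work surface, if the arm or the gripper's body presses on something with over 40 N, if the wrist force passes 120 N, or if a joint passes its speed limit or range.

ROBOT

A 7-joint arm with a two-finger parallel gripper is mounted at the origin on a cart in front of the work surface, level with it; the furniture and walls round the work are solid. World frame = base frame: x ahead of the robot, y to its left, z up, the work surface at z = 0. Lengths are in m, angles in rad, forces in N, time in s.
With the tool pointing down it reaches from about 0.425 to 0.95 m from the base axis. Payload 4.7 kg.
Tool frame: the origin (TCP) lies on the centre line of the jaws, within the pads' length; the fingertips stand robot.nose_length ahead of it and the grasp point (between the pads) lies 8 mm behind it (robot.nose_length is the distance from the TCP to the fingertips, in m); z points along the fingers, y is the line along which they close (so a half turn about z gives the same grasp; the last joint's range is limited). The gripper opens to 85 mm and grips with 20 to 120 N. Pads are 22 mm wide; open, the fingers measure 114 mm over their backs; the gripper's body (76 mm by 85 mm) begins 54 mm behind the grasp point. The pads swing forward as they close: fully open they stand 13 mm farther back than shut.
Start: joints at [-1.28, 0.469, -0.049, 1.532, 0.024, 1.141, -0.082], TCP at [0.212, 0.641, 0.242] pointing down, gripper open.
Joint ranges: [-2.59, 2.59], [-0.33, 1.99], [-1.39, 1.29], [0.1, 2.45], [-1.04, 4.18], [0.21, 1.99], [-2.66, 2.66]. Speed limits (rad/s): [2.57, 2.57, 3.14, 3.14, 3.14, 3.14, 3.14].

INTERFACE

Orientations are given as [roll, pitch, yaw] about the fixed x, y, z axes, in that order (R = Rz(yaw) Ry(pitch) Rx(roll)).
In Python, from plant import robot gives the robot as it stands. Calls block until the motion is done:
- robot.goto(position, orientation): joint-space move of the TCP to a pose.
- robot.move_straight(position, vel=0.15, attitude=None, contact_N=None): straight line of the TCP; attitude=None keeps the orientation; vel is the mean speed in m/s. With contact_N (N) it stops when the force on the tool has changed by that much, and returns True; else False.
- robot.move_joints(angles): joint-space move.
- robot.grip(opening, strength=None): opening from 0.0 (shut) to 1.0 (fully open); strength is the grip in N (None keeps the last); returns when the fingers have stopped.
- robot.sleep(seconds).
- robot.inverse_kinematics(position, orientation): joint angles nearest the present ones, or None.
- robot.sense(): the state.
- robot.grab_frame(name): name is "side" or "top"; returns a dict with "image" (400x640x3 uint8, red, green, blue), "range_z" (400x640 float32, m along the optical axis (not along the pixel's ray), 0 where there is no reading), "fx", "fy", "cx", "cy" (pixels), "R" (3x3) and "t" (3): a world point X has camera coordinates R X + t. Camera axes: x right, y down, z forward; pixel columns grow to the right and rows downward; lengths in m; the calibration is good to about 2 mm. A picture is of the moment at which its call begins.
A pose or a line that the arm cannot do raises robot.IKError and nothing moves.
- robot.close_job(): hands the job in; it is judged then, once.
The state is a dict: "t": time; "joint_pos": joint angles; "joint_velocities": joint speeds; "effort": joint torques, N m; "tcp_pos": TCP position; "tcp_rot": TCP orientation; "wrist_force": force on the tool from outside, world axes, zero at the start; "torque": the same for the moment, N m; "opening": opening from 0.0 (shut) to 1.0 (fully open); "gripper_force": force on a finger pad.
Only numpy, scipy, OpenCV 4.12 (cv2) and the standard library are available. Lean on these libraries where they do the work, as an engineer would, in place of code of your own. Each camera call takes 0.05 s, during which the arm holds its last target. There are 200 camera calls.

## Working session

There is one attempt and no reset: what is moved stays moved. The work goes in short steps, each a Python script; the robot and the scene stay as the last script left them, time stands still between calls to the robot, and variables do not carry over. Pictures are saved under pics/ and viewed, at most 14 in all, crops included, and the job is handed in when it is done.

```bash
ls; mkdir -p pics; python3 - <<'E'
from plant import robot
import cv2,numpy as np
for n in("top","side"):
    f=robot.grab_frame(n); cv2.imwrite(f"pics/{n}0.png",f["image"][:,:,::-1]); np.savez(f"{n}0.npz",**f)
    print(n,f["fx"],f["cx"],f["cy"],f["R"].round(3).tolist(),f["t"].round(3), (f["range_z"]>0).mean())
s=robot.sense(); print({k:np.round(v,3) for k,v in s.items()}, robot.nose_length)
E
```

```text
pics
top 392.23684152924557 319.659534488018 204.73696401270084 [[-0.034, -0.999, 0.007], [-0.976, 0.032, -0.214], [0.213, -0.014, -0.977]] [-0.057  0.569  1.276] 0.99623828125
side 408.2457088409993 316.0821634883571 207.19105429297016 [[0.975, -0.221, 0.023], [-0.123, -0.625, -0.771], [0.185, 0.749, -0.636]] [-0.577  0.086  1.335] 0.9957265625
{'t': np.float64(0.1), 'joint_pos': array([-1.28 ,  0.469, -0.049,  1.534,  0.024,  1.141, -0.082]), 'joint_velocities': array([ 0.002, -0.001,  0.002, -0.003,  0.001,  0.002, -0.001]), 'effort': array([ 1.0000e-03, -5.1151e+01, -4.7000e-02, -2.3839e+01,  1.1000e-02,
        4.0000e-03,  0.0000e+00]), 'tcp_pos': array([0.212, 0.64 , 0.241]), 'tcp_rot': array([-3.14 ,  0.   ,  2.822]), 'wrist_force': array([ 0.119,  0.069, -0.863]), 'torque': array([-0.026,  0.001, -0.019]), 'gripper_force': np.float64(0.0), 'opening': np.float64(1.001)} 0.011
```

View pics/top0.png

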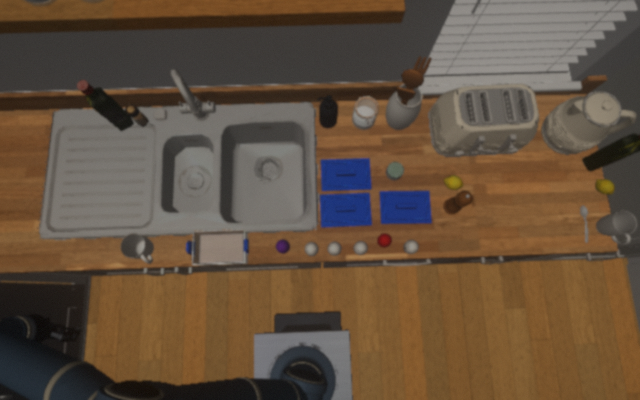

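View pics/side0.png

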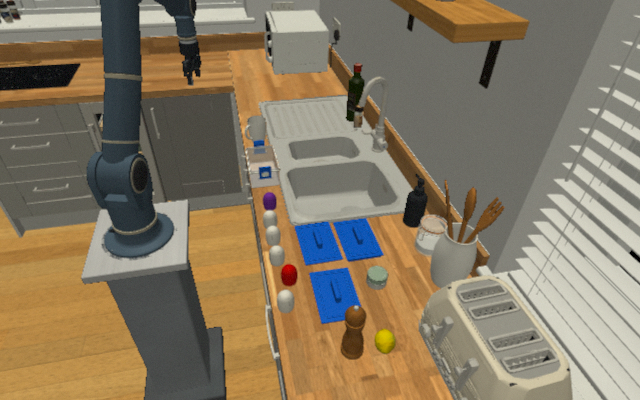

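The top view shows white shakers at (311,249), (334,249), (360,249) and (411,247). The purple (283,246) and red (385,240) look-alikes are not meant. The lids are at (345,174), (345,210) and (405,206), the tub is at (219,248), the timer at (395,170) and the mill at (460,202). Next I measure these.

```bash
cat >vis.py <<'E'
import cv2,numpy as np
def ray(f,uv,z):
    uv=np.atleast_2d(uv).astype(float)
    d=np.c_[(uv[:,0]-f["cx"])/f["fx"],(uv[:,1]-f["cy"])/f["fy"],np.ones(len(uv))]@f["R"]
    c=-f["R"].T@f["t"]; s=(z-c[2])/d[:,2]; return c+s[:,None]*d
def proj(f,X):
    c=np.atleast_2d(X)@f["R"].T+f["t"]; return c[:,:2]/c[:,2:]*[f["fx"],f["fy"]]+[f["cx"],f["cy"]]
def cloud(f):
    v,u=np.mgrid[:400,:640]; z=f["range_z"]
    P=np.stack([(u-f["cx"])/f["fx"]*z,(v-f["cy"])/f["fy"]*z,z],-1)
    return (P-f["t"])@f["R"]
def blobs(m,lo,hi):
    n,l,s,c=cv2.connectedComponentsWithStats(m.astype(np.uint8))
    return [(c[i],s[i],l==i) for i in range(1,n) if lo<s[i,4]<hi]
def hsv(f): return cv2.cvtColor(f["image"],cv2.COLOR_RGB2HSV)
def work(P): return (P[...,0]>.3)&(P[...,0]<.85)&(P[...,1]>-.8)&(P[...,1]<.6)
def shakers(f):
    h=hsv(f);P=cloud(f); m=(h[...,1]<70)&(h[...,2]>70)&work(P)&(P[...,2]>.012)&(P[...,2]<.12)
    return [(c.round(1),s[4],ray(f,c,.03)[0].round(4),P[b][:,2].max().round(3)) for c,s,b in blobs(m,40,600)]
def lids(f,z=.017):
    h=hsv(f);P=cloud(f); m=(h[...,0]>105)&(h[...,0]<128)&(h[...,1]>150)&(h[...,2]>60)&work(P)
    o=[]
    for c,s,b in blobs(m,400,5000):
        v,u=np.nonzero(b); W=ray(f,np.c_[u,v],z)[:,:2]
        (cx,cy),(w,hh),a=cv2.minAreaRect((W*1000).astype(np.float32))
        if w>hh: a-=90
        a=(a+90)%180-90
        o.append((c.round(1),np.round([cx/1000,cy/1000],4),W.mean(0).round(4),round(w),round(hh),round(a,1)))
    return o
E
python3 - <<'E'
from vis import *
for n in("top","side"):
    f=dict(np.load(n+"0.npz")); print(n)
    for x in shakers(f):print(*x)
    print("lids")
    for x in lids(f):print(*x)
    P=cloud(f);h=hsv(f)
    m=(P[...,2]>.06)&(P[...,2]<.13)&(P[...,0]>.35)&(P[...,0]<.6)&(P[...,1]>.1)&(P[...,1]<.5)
    Q=P[m];print("tub",m.sum(),Q.min(0),Q.max(0),np.percentile(Q,[5,50,95],axis=0).round(3).tolist())
    m=(h[...,0]>105)&(h[...,0]<128)&(h[...,1]>150)&(P[...,1]>.1)&(P[...,1]<.5)&(P[...,0]<.7)
    for c,s,b in blobs(m,5,400):print("clip",c.round(1),s[4],P[b].mean(0).round(3),P[b].min(0).round(3),P[b].max(0).round(3))
    for u,v in [(460,202),(395,170)] if n=="top" else []:
        print(P[v-3:v+4,u-3:u+4].mean((0,1)).round(3))
f=dict(np.load("top0.npz"));cv2.imwrite("pics/crop.png",cv2.resize(f["image"][140:270,180:480,::-1],None,fx=2.6,fy=2.6,interpolation=cv2.INTER_CUBIC))
E
```

```text
top
[400.9 121.9] 58 [ 0.8746 -0.384   0.03  ] 0.119
[394.6 169.9] 215 [ 0.692  -0.3473  0.03  ] 0.048
[306.7 185.6] 41 [ 0.644  -0.0324  0.03  ] 0.02
[140.  246.7] 252 [0.447  0.5405 0.03  ] 0.104
[410.7 246.4] 136 [ 0.4175 -0.3821  0.03  ] 0.066
[311.  248.5] 130 [ 0.4217 -0.0411  0.03  ] 0.066
[333.9 248.2] 127 [ 0.4201 -0.1193  0.03  ] 0.064
[360.  247.5] 130 [ 0.4197 -0.2085  0.03  ] 0.066
lids
[345.4 174.3] [ 0.686  -0.1725] [ 0.6853 -0.1722] 110 171 0.1
[404.8 206.9] [ 0.5588 -0.3769] [ 0.5589 -0.3761] 171 108 -1.8
[345.2 209.6] [ 0.5564 -0.1654] [ 0.5559 -0.1653] 110 170 0.3
tub 635 [0.37812508 0.16488865 0.0600682 ] [0.4920695  0.49999102 0.10350878] [[0.38, 0.171, 0.063], [0.434, 0.318, 0.079], [0.489, 0.497, 0.099]]
clip [245.5 244.8] 17 [0.434 0.17  0.099] [0.42  0.167 0.093] [0.446 0.172 0.103]
clip [187.8 247. ] 8 [0.433 0.356 0.097] [0.426 0.355 0.091] [0.442 0.36  0.101]
[ 0.544 -0.526  0.14 ]
[ 0.688 -0.346  0.043]
side
[256.4 127.7] 429 [0.4476 0.5851 0.03  ] 0.102
[271.2 227. ] 399 [ 0.4214 -0.0858  0.03  ] 0.064
[276.5 254.7] 232 [ 0.4198 -0.2121  0.03  ] 0.06
[435.6 263.5] 217 [ 0.8799 -0.3429  0.03  ] 0.12
[376.9 276.2] 354 [ 0.6905 -0.3545  0.03  ] 0.045
[285.3 300.4] 296 [ 0.4179 -0.3855  0.03  ] 0.063
lids
[357.2 239.2] [ 0.6861 -0.1781] [ 0.6854 -0.182 ] 179 115 -0.0
[317.4 242.9] [ 0.5564 -0.1685] [ 0.556  -0.1728] 114 176 0.7
[333.4 293.4] [ 0.5596 -0.3799] [ 0.5552 -0.3777] 175 114 -1.2
tub 570 [0.37918113 0.15679171 0.06002544] [0.49292442 0.49999238 0.10164293] [[0.383, 0.165, 0.062], [0.437, 0.336, 0.076], [0.487, 0.497, 0.095]]
clip [258.5 142.7] 46 [0.434 0.351 0.09 ] [0.416 0.341 0.078] [0.453 0.362 0.099]
clip [264.7 171.2] 71 [0.435 0.166 0.078] [0.416 0.157 0.047] [0.454 0.172 0.098]
```

View pics/crop.png

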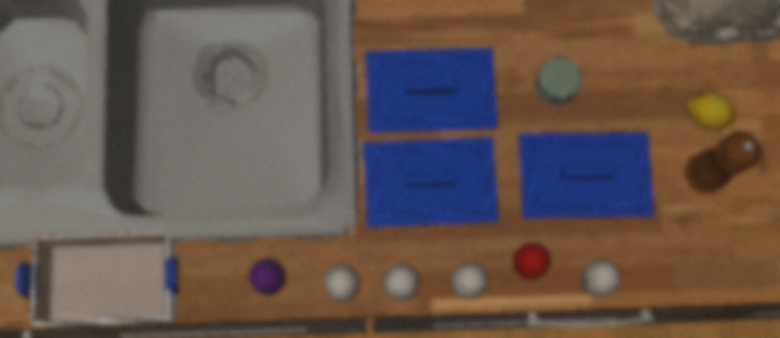

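The crop confirms four standing white shakers, at crop (341,283), (401,281), (470,280) and (602,278). The purple (267,275) and red (532,260) ones are decoys. All three lids are flat and the tub is empty. I'll probe the tub walls with shut fingers first to get a precise centre, then weigh the first shaker.

```bash
cat >h.py <<'E'
from plant import robot
from vis import *
from math import pi
D=[pi,0,pi/2]
def st(): return robot.sense()
def tcp(): return np.array(st()["tcp_pos"])
def fz(n=8):
    v=[]
    for _ in range(n): v.append(st()["wrist_force"]); robot.sleep(.04)
    return np.mean(v,0)
def mv(x,y,z,vel=.3,c=None): return robot.move_straight([x,y,z],vel=vel,attitude=D,contact_N=c)
E
python3 - <<'E'
from h import *
for yaw in(pi/2,-pi/2):
    for p in([.435,.26,.2],[.42,-.041,.034],[.42,-.119,.034],[.4197,-.21,.034],[.418,-.384,.034],[.686,-.174,.033],[.558,-.378,.033]):
        q=robot.inverse_kinematics(p,[pi,0,yaw]);print(round(yaw,1),p,None if q is None else np.round(q,2))
E
```

```text
1.6 [0.435, 0.26, 0.2] [-0.92  0.24  0.36  1.99 -0.11  0.92 -0.51]
1.6 [0.42, -0.041, 0.034] [-0.54  0.48  0.66  2.32 -0.61  0.52  0.61]
1.6 [0.42, -0.119, 0.034] [-0.38  0.51  0.71  2.29 -0.65  0.55  0.84]
1.6 [0.4197, -0.21, 0.034] [-0.09  0.51  0.59  2.21 -0.54  0.56  0.91]
1.6 [0.418, -0.384, 0.034] [ 0.15  0.67  0.72  1.99 -0.66  0.73  1.27]
1.6 [0.686, -0.174, 0.033] [-0.16  0.8   0.55  1.63 -0.52  0.86  0.59]
1.6 [0.558, -0.378, 0.033] [ 0.07  0.81  0.72  1.73 -0.67  0.87  1.08]
-1.6 [0.435, 0.26, 0.2] [-0.42  0.25 -0.24  1.96  0.07  0.93  2.45]
-1.6 [0.42, -0.041, 0.034] [-0.82  0.69  1.11  2.33 -1.01  0.74 -2.11]
-1.6 [0.42, -0.119, 0.034] [-0.64  0.71  1.11  2.3  -1.01  0.76 -1.94]
-1.6 [0.4197, -0.21, 0.034] [-0.42  0.76  1.1   2.23 -1.01  0.81 -1.77]
-1.6 [0.418, -0.384, 0.034] [-0.07  0.88  1.1   2.   -1.01  0.95 -1.56]
-1.6 [0.686, -0.174, 0.033] [-0.44  1.04  1.1   1.65 -1.02  1.13 -2.19]
-1.6 [0.558, -0.378, 0.033] [-0.12  1.01  1.1   1.74 -1.02  1.09 -1.81]
```

```bash
python3 - <<'E'
from h import *
cx,cy=.435,.261
robot.goto([cx,cy,.2],D); robot.grip(0.0)
print("t",st()["t"],tcp().round(4))
mv(cx,cy,.066,.2)
r={}
for k,(dx,dy,n) in {"x+":(1,0,.015),"x-":(-1,0,.015),"y+":(0,1,.045),"y-":(0,-1,.045)}.items():
    mv(cx+dx*n,cy+dy*n,.066,.15)
    c=mv(cx+dx*(n+.04),cy+dy*(n+.04),.066,.03,3); r[k]=tcp(); print(k,c,r[k].round(4))
    mv(cx,cy,.066,.15)
print("centre",(r["x+"][0]+r["x-"][0])/2,(r["y+"][1]+r["y-"][1])/2,r["x+"][0]-r["x-"][0],r["y+"][1]-r["y-"][1])
mv(cx,cy,.2); robot.grip(1.0); print(st()["t"],fz())
E
```

```text
t 2.4917 [0.435 0.261 0.2  ]
x+ True [0.4715 0.2608 0.0655]
x- True [0.3993 0.261  0.066 ]
y+ True [0.4347 0.3326 0.0655]
y- True [0.4349 0.1947 0.0659]
centre 0.435377140163822 0.2636520064977147 0.07220675761623074 0.13786521900884663
11.35 [0.1128891  0.39005618 0.07769907]
```

```bash
cat >>h.py <<'E'
TX,TY=.4354,.2637
def pick(x,y):
    robot.goto([x,y,.14],D); robot.sleep(.2); f0=fz()[2]
    mv(x,y,.034,.15); robot.grip(0.0,30); o=st()["opening"]
    mv(x,y,.12,.15); robot.sleep(.3); f1=fz()[2]; s=st()
    print("pick",(x,y),"open",round(o,3),round(s["opening"],3),"dF",round(f1-f0,2),"gf",round(float(s["gripper_force"]),1),"t",round(s["t"],1))
    return o,f1-f0
def opn(o): robot.grip(min(1,o+.11))
def back(x,y,o):
    mv(x,y,.035,.15); opn(o); mv(x,y,.14,.2); robot.grip(1.0)
def intub(sy,o):
    robot.goto([TX,TY+sy,.20],D); mv(TX,TY+sy,.05,.15); 
    print("contact",mv(TX,TY+sy,.0375,.04,4),tcp().round(4)); opn(o); mv(TX,TY+sy,.2,.2); robot.grip(1.0)
E
python3 - <<'E'
from h import *
x,y=.4217,-.041
o,d=pick(x,y)
if abs(d)>1.8: intub(0,o)
else: back(x,y,o)
f=robot.grab_frame("side");cv2.imwrite("pics/s1.png",cv2.resize(f["image"][90:330,150:450,::-1],None,fx=2.5,fy=2.5))
print(st()["t"])
E
```

```text
pick (0.4217, -0.041) open 0.522 0.525 dF -3.16 gf 31.2 t 16.1
contact True [0.4368 0.2645 0.0437]
20.3833
```

View pics/s1.png

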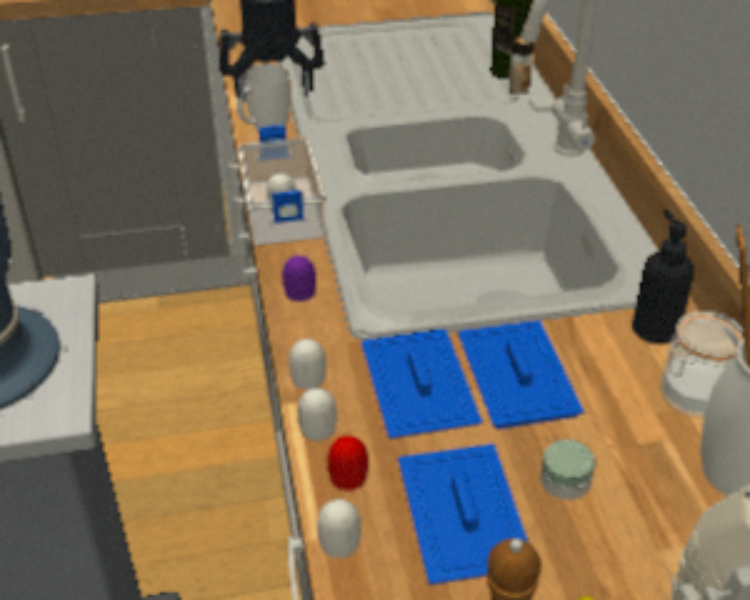

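The first shaker is full and stands in the tub near (280,187) of the crop. Contact came 6 mm early, so I'll check its pose numerically.

```bash
python3 - <<'E'
from h import *
robot.goto([.5,0.0,.25],D)
f=robot.grab_frame("top")
P=cloud(f);m=(P[...,0]>.38)&(P[...,0]<.49)&(P[...,1]>.2)&(P[...,1]<.32)&(P[...,2]>.035)&(P[...,2]<.075)
print(m.sum(),P[m].mean(0),P[m].min(0),P[m].max(0))
for x in shakers(f):print(*x)
cv2.imwrite("pics/t1.png",cv2.resize(f["image"][215:275,170:350,::-1],None,fx=4,fy=4,interpolation=cv2.INTER_CUBIC))
E
```

```text
236 [0.44440988 0.25961132 0.05694277] [0.380281   0.20181196 0.03562221] [0.48631992 0.31772574 0.07460847]
[402.6 122.1] 91 [ 0.874  -0.3903  0.03  ] 0.12
[394.6 170.2] 221 [ 0.691  -0.3471  0.03  ] 0.051
[138.3 245.7] 337 [0.4506 0.5465 0.03  ] 0.101
[220.9 247.5] 169 [0.4353 0.2656 0.03  ] 0.069
[360.1 247.4] 131 [ 0.42   -0.2088  0.03  ] 0.066
[410.7 246.6] 138 [ 0.4171 -0.3818  0.03  ] 0.07
[333.9 248.2] 129 [ 0.4201 -0.1192  0.03  ] 0.065
```

View pics/t1.png

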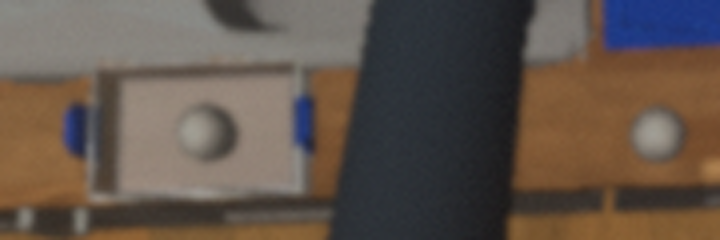

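The top view shows the shaker upright at (207,131) in the crop, about (0.435, 0.265), close to the tub centre. Next are the other three.

```bash
sed -i 's/.04,4),tcp/.04,6),tcp/' h.py; python3 - <<'E'
from h import *
slots=[-.051,.053]
for x,y in[(.4201,-.1192),(.420,-.2088),(.4172,-.3819)]:
    o,d=pick(x,y)
    if d<-1.8: intub(slots.pop(0),o)
    else: back(x,y,o)
    print(st()["t"])
robot.goto([.5,0.0,.25],D)
f=robot.grab_frame("top")
for x in shakers(f):print(*x)
cv2.imwrite("pics/t2.png",cv2.resize(f["image"][140:270,170:430,::-1],None,fx=3,fy=3,interpolation=cv2.INTER_CUBIC))
for x in lids(f):print(*x)
E
```

```text
pick (0.4201, -0.1192) open 0.515 0.515 dF -2.32 gf 31.0 t 25.5
contact True [0.4368 0.2134 0.0434]
29.8167
pick (0.42, -0.2088) open 0.521 0.524 dF -0.83 gf 30.7 t 34.6
36.6667
pick (0.4172, -0.3819) open 0.524 0.528 dF -1.11 gf 30.8 t 40.6
42.6667
[402.6 122.1] 96 [ 0.8739 -0.3905  0.03  ] 0.12
[394.5 170.3] 225 [ 0.6905 -0.3468  0.03  ] 0.051
[210.6 243.1] 539 [0.4515 0.3008 0.03  ] 0.095
[137.9 245.6] 355 [0.4511 0.5477 0.03  ] 0.103
[226.8 247. ] 296 [0.4363 0.2457 0.03  ] 0.07
[410.7 246.7] 139 [ 0.4168 -0.382   0.03  ] 0.066
[360.1 247.5] 131 [ 0.4197 -0.2088  0.03  ] 0.066
[368.1 199.1] [ 0.6072 -0.2745] [ 0.5919 -0.2478] 379 227 -1.9
```

View pics/t2.png

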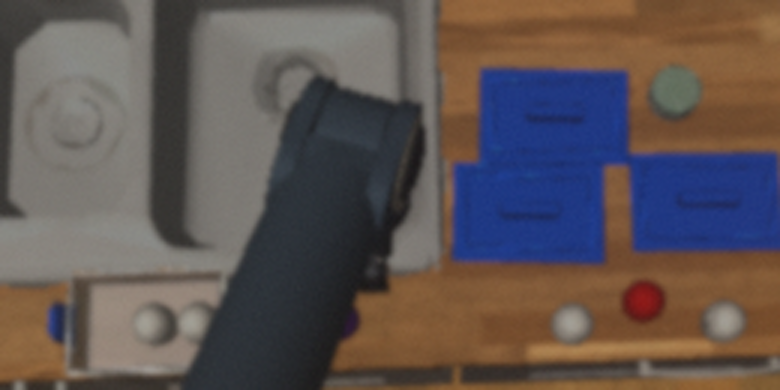

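Two shakers are full and now stand in the tub at crop (153,322) and (197,320). The two empties stand at (572,323) and (723,321). The upper lid was knocked right, to (555,117). I'll try the lower-left lid, B, at (529,213) first.

```bash
cat >>h.py <<'E'
def getlid(x,y,yaw=0):
    robot.goto([x,y,.12],[pi,0,pi/2+yaw]); robot.move_straight([x,y,.033],vel=.15); robot.grip(0.0,60)
    s=st(); print("lid grip",round(s["opening"],3),round(float(s["gripper_force"]),1))
    robot.move_straight([x,y,.2],vel=.15); robot.goto([TX,TY,.2],D); mv(TX,TY,.127,.15)
def press(dx=0,dy=0,N=14):
    x,y=TX+dx,TY+dy
    mv(x,y,.1255,.1); c=mv(x,y,.0985,.025,N)
    s=st(); p=np.array(s["tcp_pos"]); print("press",dx,dy,c,p.round(4),np.round(s["wrist_force"],1),np.round(s["torque"],2),"t",round(s["t"],1)); return p[2]
E
python3 - <<'E'
from h import *
f=robot.grab_frame("top")
getlid(.5564,-.1654)
z=press()
f=robot.grab_frame("side");cv2.imwrite("pics/s2.png",cv2.resize(f["image"][90:250,180:380,::-1],None,fx=3.5,fy=3.5,interpolation=cv2.INTER_CUBIC))
E
```

```text
lid grip 0.173 60.3
press 0 0 True [0.4356 0.2641 0.1014] [-0.2 -0.8  3.9] [0.23 0.18 0.07] t 51.2
```

View pics/s2.png

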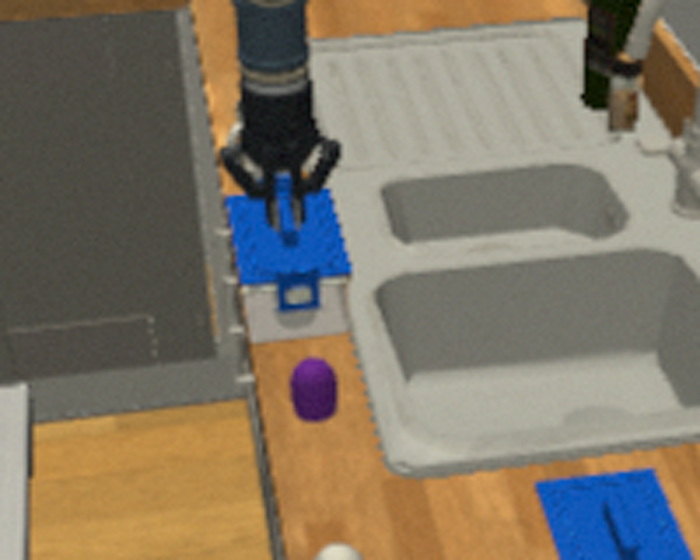

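Lid B stopped at z = 0.1014, the home height, with its plate flush behind the near clip at (298,290). I'll press once more, release, retreat and check everything.

```bash
python3 - <<'E'
from h import *
print(mv(TX,TY,.0985,.02,10),tcp().round(4))
robot.grip(0.45); mv(TX,TY,.25,.2); robot.goto([.35,.55,.3],D); robot.sleep(.3)
ft=robot.grab_frame("top");fs=robot.grab_frame("side")
for f in(ft,fs):
    P=cloud(f);h=hsv(f);print("--",st()["t"])
    m=(h[...,0]>105)&(h[...,0]<128)&(h[...,1]>150)&work(P)
    for c,s,b in blobs(m,20,8000): print(c.round(0),s[4],P[b].mean(0).round(3),np.percentile(P[b],[2,98],axis=0).round(3).tolist())
    t=m&(P[...,1]>.1); print("tub blue z pct",np.percentile(P[t][:,2],[5,25,50,75,95]).round(3))
    for x in shakers(f):print(*x)
    # plate plane tilt of the loose lids
    for (x,y) in[(.66,-.2),(.53,-.38),(.60,-.38),(.72,-.2),(.69,-.14),(.69,-.25),(.435,.2),(.435,.33)]:
        q=m&(abs(P[...,0]-x)<.015)&(abs(P[...,1]-y)<.015); print((x,y),q.sum(),np.median(P[q][:,2]).round(4) if q.any() else None,end="; ")
a=cv2.resize(ft["image"][150:270,170:430,::-1],None,fx=2.3,fy=2.3);b=cv2.resize(fs["image"][100:330,180:420,::-1],None,fx=1.3,fy=1.3)
w=max(a.shape[1],b.shape[1]);pad=lambda i:cv2.copyMakeBorder(i,0,0,0,w-i.shape[1],0)
cv2.imwrite("pics/fin.png",np.vstack([pad(a),pad(b)]))
E
```

```text
True [0.4356 0.2641 0.1014]
-- 54.2833
[353. 177.] 1408 [ 0.675 -0.2    0.02 ] [[0.623, -0.281, 0.013], [0.729, -0.118, 0.042]]
[405. 207.] 1469 [ 0.558 -0.375  0.02 ] [[0.506, -0.457, 0.012], [0.612, -0.295, 0.043]]
[218. 246.] 1860 [0.433 0.261 0.088] [[0.38, 0.176, 0.081], [0.488, 0.348, 0.11]]
tub blue z pct [0.082 0.084 0.087 0.089 0.106]
[401.3 121.6] 63 [ 0.8759 -0.3859  0.03  ] 0.12
[394.6 169.9] 213 [ 0.692  -0.3472  0.03  ] 0.051
[139.8 246.5] 252 [0.4477 0.541  0.03  ] 0.104
[410.9 246.6] 134 [ 0.4171 -0.3825  0.03  ] 0.065
[360.1 247.5] 127 [ 0.4196 -0.2089  0.03  ] 0.067
(0.66, -0.2) 84 0.0195; (0.53, -0.38) 75 0.0187; (0.6, -0.38) 70 0.0182; (0.72, -0.2) 58 0.0184; (0.69, -0.14) 63 0.0182; (0.69, -0.25) 65 0.0179; (0.435, 0.2) 82 0.0857; (0.435, 0.33) 87 0.0862; -- 54.2833
[262. 157.] 845 [0.434 0.252 0.085] [[0.381, 0.164, 0.055], [0.488, 0.352, 0.108]]
[344. 273.] 3275 [ 0.608 -0.305  0.018] [[0.506, -0.458, 0.012], [0.728, -0.126, 0.04]]
tub blue z pct [0.079 0.083 0.084 0.086 0.103]
[256.4 127.7] 430 [0.4475 0.5848 0.03  ] 0.099
[264.8 177.5] 320 [0.436  0.1945 0.03  ] 0.083
[276.5 254.9] 230 [ 0.4197 -0.213   0.03  ] 0.06
[435.4 263.5] 204 [ 0.8794 -0.3427  0.03  ] 0.12
[376.8 276.3] 358 [ 0.6901 -0.3546  0.03  ] 0.045
[284.8 300.5] 293 [ 0.4167 -0.3855  0.03  ] 0.063
(0.66, -0.2) 80 0.0164; (0.53, -0.38) 96 0.0161; (0.6, -0.38) 89 0.0164; (0.72, -0.2) 59 0.0162; (0.69, -0.14) 48 0.0163; (0.69, -0.25) 81 0.0163; (0.435, 0.2) 31 0.0841; (0.435, 0.33) 28 0.0844;
```

View pics/fin.png

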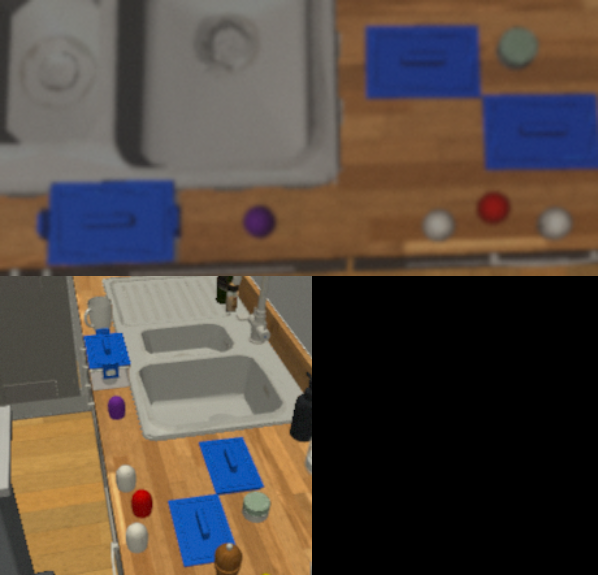

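The lid is flush (0.085 at both ends) and the loose lids lie flat. One numerical check that the clips came back to rest, and then I hand in.

```bash
python3 - <<'E'
from h import *
ok=True
for n in("top","side"):
    ys=[]
    for f in(dict(np.load(n+"0.npz")),robot.grab_frame(n)):
        P=cloud(f);h=hsv(f);b=(h[...,0]>105)&(h[...,0]<128)&(h[...,1]>150)&(abs(P[...,0]-.435)<.022)&(P[...,2]>.091)
        r=[P[b&(P[...,1]>.335)&(P[...,1]<.39)],P[b&(P[...,1]<.185)&(P[...,1]>.13)]]
        ys.append([(len(q),q[:,1:].mean(0).round(4).tolist()) for q in r])
    print(n,*ys,sep="\n ")
E
```

```text
top
 [(8, [0.3564, 0.0972]), (17, [0.1698, 0.0988])]
 [(24, [0.3548, 0.0956]), (34, [0.1719, 0.0974])]
side
 [(20, [0.352, 0.0947]), (15, [0.1645, 0.0954])]
 [(18, [0.3521, 0.0951]), (21, [0.1656, 0.0947])]
```

Both clips are back where they stood at the start, so they have snapped over the lid. Handing in.

```bash
python3 -c "
from plant import robot
print(robot.close_job())"
```

```text
the job is handed in; nothing more can be done
None
```

The job is handed in (no verdict was returned): the two full shakers stand in the tub, the two empty ones are on the worktop, the first lid tried fitted and sits flush with both clips at rest, the other two lids lie flat, and the arm never touched the timer or mill.

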